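Slide the potting plank out over the catch tray and hold it

ROBOT

A 7-joint arm with a two-finger parallel gripper is mounted at the origin on the work surface. World frame = base frame: x ahead of the robot, y to its left, z up, the work surface at z = 0. Lengths are in m, angles in rad, forces in N, time in s.
With the tool pointing down it reaches from about 0.425 to 0.95 m from the base axis. Payload 4.7 kg.
Tool frame: the origin (TCP) lies on the centre line of the jaws, within the pads' length; the fingertips stand robot.nose_length ahead of it and the grasp point (between the pads) lies 8 mm behind it (robot.nose_length is the distance from the TCP to the fingertips, in m); z points along the fingers, y is the line along which they close (so a half turn about z gives the same grasp; the last joint's range is limited). The gripper opens to 85 mm and grips with 20 to 120 N. Pads are 22 mm wide; open, the fingers measure 114 mm over their backs; the gripper's body (76 mm by 85 mm) begins 54 mm behind the grasp point. The pads swing forward as they close: fully open they stand 13 mm farther back than shut.
Start: joints at [-1.194, 0.469, -0.049, 1.532, 0.024, 1.141, -0.082], TCP at [0.266, 0.62, 0.242] pointing down, gripper open.
Joint ranges: [-2.59, 2.59], [-0.33, 1.99], [-1.39, 1.29], [0.1, 2.45], [-1.04, 4.18], [0.21, 1.99], [-2.66, 2.66]. Speed limits (rad/s): [2.57, 2.57, 3.14, 3.14, 3.14, 3.14, 3.14].

INTERFACE

Orientations are given as [roll, pitch, yaw] about the fixed x, y, z axes, in that order (R = Rz(yaw) Ry(pitch) Rx(roll)).
In Python, from plant import robot gives the robot as it stands. Calls block until the motion is done:
- robot.goto(position, orientation): joint-space move of the TCP to a pose.
- robot.move_straight(position, vel=0.15, attitude=None, contact_N=None): straight line of the TCP; attitude=None keeps the orientation; vel is the mean speed in m/s. With contact_N (N) it stops when the force on the tool has changed by that much, and returns True; else False.
- robot.move_joints(angles): joint-space move.
- robot.grip(opening, strength=None): opening from 0.0 (shut) to 1.0 (fully open); strength is the grip in N (None keeps the last); returns when the fingers have stopped.
- robot.sleep(seconds).
- robot.inverse_kinematics(position, orientation): joint angles nearest the present ones, or None.
- robot.sense(): the state.
- robot.grab_frame(name): name is "scene" or "top" or "wrist"; returns a dict with "image" (480x640x3 uint8, red, green, blue), "range_z" (480x640 float32, m along the optical axis (not along the pixel's ray), 0 where there is no reading), "fx", "fy", "cx", "cy" (pixels), "dist_coeffs" ([k1, k2, p1, p2, k3] as OpenCV has them; the pictures are not rectified), "R" (3x3) and "t" (3): a world point X has camera coordinates R X + t. Camera axes: x right, y down, z forward; pixel columns grow to the right and rows downward; lengths in m; the calibration is good to about 2 mm. A picture is of the moment at which its call begins.
A pose or a line that the arm cannot do raises robot.IKError and nothing moves.
- robot.close_job(): hands the job in; it is judged then, once.
The state is a dict: "t": time; "joint_pos": joint angles; "joint_velocities": joint speeds; "effort": joint torques, N m; "tcp_pos": TCP position; "tcp_rot": TCP orientation; "wrist_force": force on the tool from outside, world axes, zero at the start; "torque": the same for the moment, N m; "opening": opening from 0.0 (shut) to 1.0 (fully open); "gripper_force": force on a finger pad.
Only numpy, scipy, OpenCV 4.12 (cv2) and the standard library are available. Lean on these libraries where they do the work, as an engineer would, in place of code of your own. Each camera call takes 0.05 s, during which the arm holds its last target. There are 200 camera calls.

TASK

Take the dark potting plank by its blue grip block and slide it straight out over the end of its white stand, with the clay pot riding upright on it, until the plank's yellow front end is level with the two yellow stakes on the grey catch tray. By then the plank would tip if left alone, so finish while still holding it flat on the stand, so that a colleague can fill the pot over the tray; do not let it tip or run well past the stakes, and do not touch the pot or disturb the pots, tin and punnet standing nearby.

Things in the scene. Friction and masses are not known exactly. Their poses are not given: they have to be found in the camera images.
- stand: Fixed white-painted stand, 150 (x) by 340 (y) mm, deck 90 mm above the table. Origin: centre of its footprint at table height. Its own -y is the way the plank slides out; outer edge at y = -170 mm. Guide cheeks 16 mm wide along the long sides leave a 118 mm channel on the deck; their tops are level with the plank's top, 102 mm. No end stops, nothing over the plank.
- plank: Loose dark plank, 110 (x) by 360 (y) by 12 mm, 0.32 kg, flat on the deck between the cheeks (4 mm play a side), axes along the stand's. Origin: centre of its underside. Its -y end is the outer, yellow end, at the start within 40 mm outside the stand's edge. With the pot on it tips once the overhang exceeds about 120 to 140 mm; at the stakes it is 175 to 215 mm: the grip block needs 2 to 7 N held down.
- plank_end (a point): Middle of the plank's outer end, on its top edge; a yellow band covers the plank's last 12 mm there.
- plank_grip (a point): Point inside the blue grip block, 25 mm above the plank's top, so 127 mm above the table. The block is fixed on the plank, 40 mm (plank x) by 30 mm (plank y), 45 mm tall (top 147 mm above the table); its centre is 35 mm from the plank's rear (+y) end. It can be gripped from above either way.
- plank_spot (a point): Centre of the green disc (80 mm across) painted on the plank's top, 65 mm from the outer end: the pot's place.
- pot: Loose empty terracotta pot, about 0.35 kg, 72 mm tall, 58 mm wide at the foot and 86 mm at the rim, standing on the green disc, held only by friction. Origin: centre of its underside.
- tray: Fixed grey catch tray beyond the stand's outer edge, 190 by 190 mm, walls 28 mm high, axes parallel to the stand's. Origin: at table height midway between its two yellow stakes (12 by 8 mm, 115 mm tall, at x = +-90 mm, y = 0). The tray reaches 140 mm from there towards the stand (+y), 50 mm away from it. The plank's end comes between the stakes.
- mark (a point): Point midway between the two stakes, 102 mm above the table, the height of the plank's top: where the plank's end must come (along the sliding direction).
- pots: Bystander: loose nest of brown fibre pots, 66 mm wide, 93 mm tall, 0.08 kg, on the table. Origin: centre of its underside.
- tin: Bystander: loose seed tin with a green band, 60 mm wide, 75 mm tall, 0.15 kg. Origin: centre of its underside.
- punnet: Bystander: loose empty clear plastic punnet, 80 by 120 by 50 mm, 0.06 kg. Origin: centre of its underside.
Mind the look-alikes: they are no part of the job. What is shaped like the pot but purple is not meant.

How it is judged:
On the way:
1. the robot holds the plank and has slid it about 60 mm or more towards the stakes, still level (distance of plank from where it was at the start of the episode above 0.06 m and contact force between the fingers and plank above 0.5 N and angle between plank's own z axis and vertical below 0.07 rad), for 0.1 s.
At the end, for the whole second after the job is handed in: Fingers hold the plank; its end is within 9 mm of the stakes' line; it lies still, level (3 deg) and within 5 mm of deck height between the cheeks, touching no tray or bystander; pot untouched, upright, within 20 mm of its disc's centre; bystanders moved under 20 mm (y of plank_end in the frame of tray between -0.009 and 0.009 m and contact force between the fingers and plank above 0.5 N and angle between plank's own z axis and vertical below 0.05 rad and z of plank_end in the frame of stand between 0.093 and 0.112 m and z of plank in the frame of stand between 0.085 and 0.096 m and x of plank in the frame of stand between -0.012 and 0.012 m and linear speed of plank below 0.02 m/s and distance between pot and plank_spot below 0.02 m and angle between pot's own z axis and vertical below 0.1 rad and contact force between pot and the arm below 0.2 N and contact force between pot and the fingers below 0.2 N and contact force between plank and tray below 0.2 N and contact force between plank and pots below 0.2 N and contact force between plank and tin below 0.2 N and contact force between plank and punnet below 0.2 N and distance of each of pots, tin, punnet from where it was at the start of the episode below 0.02 m); the arm keeps its last pose, push and grip.
It fails at once if the plank tips by more than 9 degrees (angle between plank's own z axis and vertical above 0.16 rad).
It fails at once if the plank's end runs more than 30 mm past the stakes (y of plank_end in the frame of tray below -0.03 m).
It fails at once if the pot tips over or slides off its disc (angle between pot's own z axis and vertical above 0.3 rad or distance between pot and plank_spot above 0.04 m).
It fails at once if the robot pushes or grips the pot (contact force between pot and the fingers above 1 N or contact force between pot and the arm above 1 N).
It fails at once if a bystander is disturbed (moved 30 mm or knocked over) (distance of any of pots, tin, punnet from where it was at the start of the episode above 0.03 m or angle between any of pots, tin, punnet's own z axis and vertical above 0.35 rad).
It also fails if it takes over 42 s, if anything falls off the work surface, if the arm or the gripper's body presses on something with over 40 N, if the wrist force passes 120 N, or if a joint passes its speed limit or range.

## Working session

There is one attempt and no reset: what is moved stays moved. The work goes in short steps, each a Python script; the robot and the scene stay as the last script left them, time stands still between calls to the robot, and variables do not carry over. Pictures are saved under pics/ and viewed, at most 10 in all, crops included, and the job is handed in when it is done.

```bash
mkdir -p pics; ls; cat > h.py <<'E'
import numpy as np, cv2
from plant import robot
def save(f,n): cv2.imwrite('pics/'+n,f['image'][:,:,::-1])
def cloud(f):
    h,w=f['range_z'].shape
    K=np.array([[f['fx'],0,f['cx']],[0,f['fy'],f['cy']],[0,0,1.]])
    u,v=np.meshgrid(np.arange(w),np.arange(h))
    p=cv2.undistortPoints(np.stack([u,v],-1).reshape(-1,1,2).astype(float),K,np.array(f['dist_coeffs'],float)).reshape(h,w,2)
    z=f['range_z'][...,None].astype(float)
    c=np.concatenate([p*z,z],-1)
    W=(c-np.array(f['t']))@np.array(f['R'])
    W[f['range_z']==0]=np.nan
    return W
E
python3 - <<'E'
from h import *
import pickle
for n in ['scene','top']:
    f=robot.grab_frame(n); save(f,n+'0.png'); pickle.dump(dict(f),open(n+'0.pkl','wb'))
s=robot.sense(); print(s['t'],s['tcp_pos'],s['tcp_rot'],s['wrist_force'],robot.nose_length)
E
```

```text
pics
0.1 [0.2662152  0.61973964 0.24137385] [-3.13984808e+00  3.74143907e-05  2.73586879e+00] [-0.45462564  1.12977156  0.60833514] 0.011
```

View pics/top0.png

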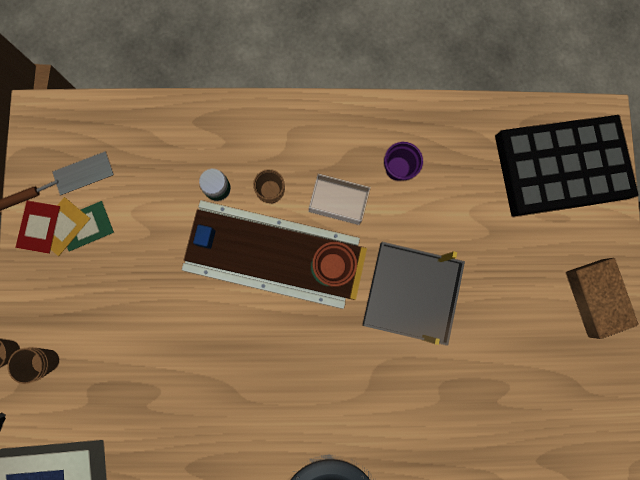

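View pics/scene0.png

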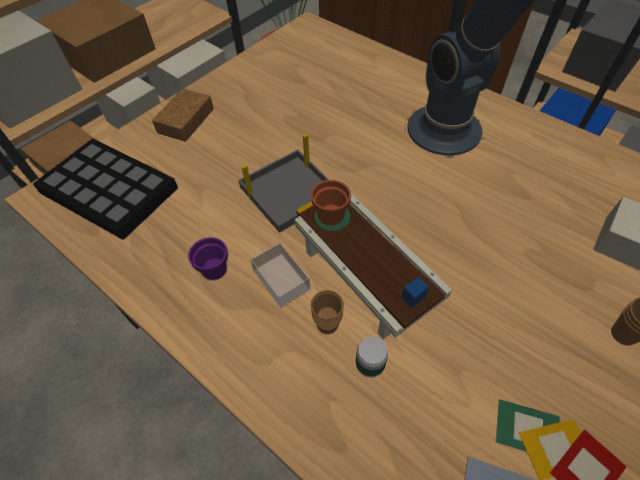

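The top view shows the blue grip block at (203,237), the clay pot at (334,264), and the yellow plank end at about (359,273). The stakes are at (450,256) and (432,341), with the tin (214,184), fibre pots (268,186) and punnet (339,199) alongside. There are two pot-shaped things: terracotta at (334,264) and purple at (403,161). The terracotta one on the plank fits the description. The enlarged crop will confirm that.

```bash
python3 - <<'E'
from h import *
import pickle
f=pickle.load(open('top0.pkl','rb')); W=cloud(f); im=f['image']
hsv=cv2.cvtColor(im,cv2.COLOR_RGB2HSV); Z=W[...,2]
def reg(name,m,x0,y0,x1,y1):
    mm=np.zeros(m.shape,bool); mm[y0:y1,x0:x1]=m[y0:y1,x0:x1]; P=W[mm]; P=P[~np.isnan(P[:,0])]
    print(name,len(P),'med',np.median(P,0).round(4),'min',P.min(0).round(3),'max',P.max(0).round(3)); return P
blue=(abs(hsv[...,0].astype(int)-110)<12)&(hsv[...,1]>120)
reg('blockTop',blue&(Z>.138),180,215,225,255)
P=reg('cheekplank',(Z>.095)&(Z<.109),175,195,372,312)
xy=P[:,:2].astype(np.float32); r=cv2.minAreaRect(xy); print(r, cv2.boxPoints(r).round(3).tolist())
yel=(abs(hsv[...,0].astype(int)-24)<6)&(hsv[...,1]>150)
b=reg('band',yel&(Z>.09)&(Z<.112),340,235,372,305); r=cv2.minAreaRect(b[:,:2].astype(np.float32)); print(cv2.boxPoints(r).round(4).tolist())
for n,bx in [('s1',(436,245,465,268)),('s2',(418,328,445,350))]:
    reg(n,(Z>.105)&(Z<.125),*bx)
P=reg('trayrim',(Z>.02)&(Z<.035),355,235,470,350);r=cv2.minAreaRect(P[:,:2].astype(np.float32)); print(r,cv2.boxPoints(r).round(4).tolist())
P=reg('pot',(Z>.16)&(Z<.19),300,235,362,292); print(cv2.minEnclosingCircle(P[:,:2].astype(np.float32)))
for n,bx in [('tin',(195,160,235,205)),('pots',(250,165,290,207)),('punnet',(303,170,373,226))]: reg(n,Z>.04,*bx)
cv2.imwrite('pics/crop.png',cv2.resize(im[150:350,170:470,::-1],None,fx=2.6,fy=2.6,interpolation=2))
E
```

```text
blockTop 311 med [0.5797 0.2541 0.1467] min [0.559 0.237 0.138] max [0.6   0.272 0.153]
cheekplank 10241 med [0.5488 0.1301 0.102 ] min [ 0.436 -0.073  0.095] max [0.667 0.305 0.109]
((0.564728856086731, 0.10959035903215408), (0.361613929271698, 0.18883559107780457), 76.53167724609375) [[0.4309999942779541, -0.04399999976158142], [0.6140000224113464, -0.08799999952316284], [0.6990000009536743, 0.2630000114440918], [0.5149999856948853, 0.3070000112056732]]
band 325 med [ 0.5071 -0.0558  0.1022] min [ 0.454 -0.073  0.097] max [ 0.561 -0.039  0.108]
[[0.4535999894142151, -0.049800001084804535], [0.5593000054359436, -0.0746999979019165], [0.5623999834060669, -0.06159999966621399], [0.45660001039505005, -0.03669999912381172]]
s1 33 med [ 0.5443 -0.2518  0.1145] min [ 0.538 -0.257  0.106] max [ 0.55  -0.248  0.118]
s2 32 med [ 0.3687 -0.2101  0.1144] min [ 0.363 -0.216  0.105] max [ 0.375 -0.206  0.118]
trayrim 888 med [ 0.4704 -0.1904  0.0274] min [ 0.353 -0.302  0.02 ] max [ 0.582 -0.076  0.035]
((0.4668894410133362, -0.1892251968383789), (0.1913318783044815, 0.19203129410743713), 76.41679382324219) [[0.35109999775886536, -0.2597000002861023], [0.5378000140190125, -0.30480000376701355], [0.5827000141143799, -0.11879999935626984], [0.3959999978542328, -0.07370000332593918]]
pot 417 med [ 0.5261 -0.0081  0.1734] min [ 0.481 -0.044  0.16 ] max [0.563 0.038 0.178]
((0.5219680070877075, -0.002861790591850877), 0.042901623994112015)
tin 723 med [0.6997 0.2492 0.0746] min [0.65  0.221 0.04 ] max [0.732 0.28  0.107]
pots 729 med [0.7026 0.1306 0.0712] min [0.662 0.096 0.04 ] max [0.728 0.161 0.097]
punnet 350 med [ 0.6774 -0.0241  0.0493] min [ 0.606 -0.091  0.04 ] max [0.73  0.056 0.106]
```

View pics/crop.png

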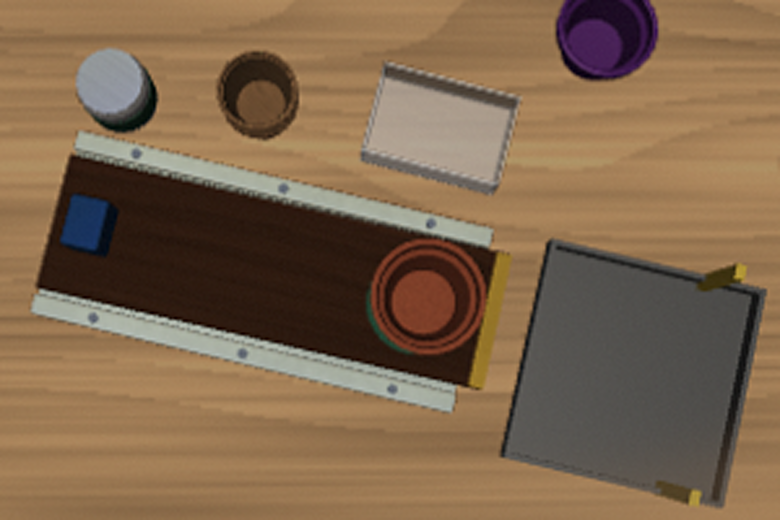

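The crop confirms it: the terracotta pot stands on the green disc of the dark plank, and the purple pot is off to the side. Next I hover over the block and look with the wrist camera.

```bash
python3 - <<'E'
from h import *
import pickle
o=[np.pi,0,2.908]
print(robot.inverse_kinematics([.539,.0835,.119],o), robot.inverse_kinematics([.5797,.2541,.119],o))
robot.goto([.5797,.2541,.24],o)
f=robot.grab_frame('wrist'); save(f,'wrist1.png'); W=cloud(f); im=f['image']
hsv=cv2.cvtColor(im,cv2.COLOR_RGB2HSV); Z=W[...,2]
m=(abs(hsv[...,0].astype(int)-110)<12)&(hsv[...,1]>120)&(Z>.14)&(Z<.155)
r=cv2.minAreaRect(W[m][:,:2].astype(np.float32)); print(m.sum(),r,np.median(W[m],0), cv2.boxPoints(r).round(4).tolist())
s=robot.sense(); print(s['t'],s['tcp_pos'],s['tcp_rot'],s['wrist_force'],s['joint_pos'])
E
```

```text
[-0.3830553   0.40532443  0.19243547  1.97292704 -0.10821062  0.77298112
  1.20893795] [-0.50511192  0.52321072  0.03491379  1.75726108 -0.0229869   0.86151525
  0.87731044]
3168 ((0.57710862159729, 0.2558060884475708), (0.02973439358174801, 0.039509762078523636), 76.75044250488281) [0.57570858 0.2560965  0.14733487] [[0.5544999837875366, 0.2459000051021576], [0.5928999781608582, 0.23680000007152557], [0.5996999740600586, 0.26570001244544983], [0.5612999796867371, 0.27480000257492065]]
1.9083 [0.57900246 0.25589009 0.23996115] [ 3.14093670e+00 -4.89402615e-04  2.91065898e+00] [-0.6594123   0.30490823 -0.20660616] [-0.5230082   0.40013316  0.05510519  1.64631804 -0.02504711  1.0957629
  0.879071  ]
```

View pics/wrist1.png

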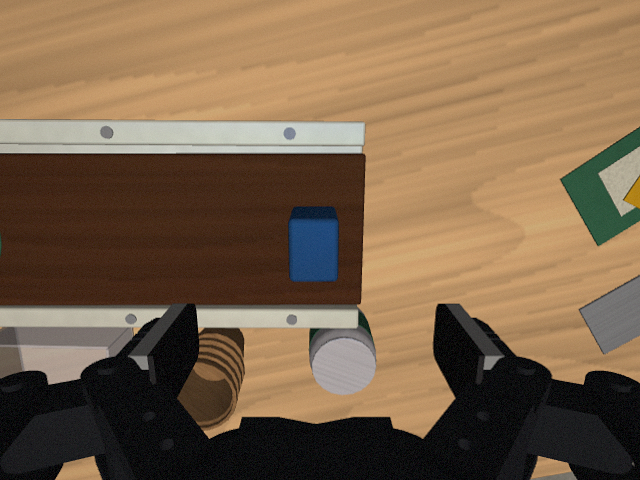

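The wrist view shows the block at (313,245), square to the jaws, with free space on both sides. I descend and grip.

```bash
python3 - <<'E'
from h import *
o=[np.pi,0,2.908]
p=np.array([.5775,.2552])
robot.move_straight([*p,.120],vel=.1,attitude=o,contact_N=15)
s=robot.sense(); print(s['t'],s['tcp_pos'],s['wrist_force'])
robot.grip(0.0,70)
s=robot.sense(); print(s['t'],s['tcp_pos'],s['tcp_rot'],s['wrist_force'],s['opening'],s['gripper_force'])
q=s['tcp_pos']
robot.move_straight([p[0],p[1],.119],vel=.02)
s=robot.sense(); print(s['t'],s['tcp_pos'],s['tcp_rot'],s['wrist_force'])
E
```

```text
3.2583 [0.57803921 0.25541743 0.12080149] [-0.42601845  0.68024654  0.27258192]
3.8083 [0.57772903 0.25485293 0.12036703] [-3.14125473e+00  4.90441430e-04  2.90808666e+00] [ 0.36630373 -0.8573183   2.12018617] 0.3470236490331543 70.33626794815063
4.0583 [0.57771819 0.25482665 0.12033955] [-3.14130978e+00  4.83156490e-04  2.90802992e+00] [-2.62441542 -2.75339646  8.20512346]
```

```bash
cat >> h.py <<'E'
D=np.array([-.2321,-.9727]); N=np.array([.9727,-.2321]); P0=np.array([.5775,.2552])
def look(n):
    f=robot.grab_frame('top'); save(f,n); W=cloud(f); hsv=cv2.cvtColor(f['image'],cv2.COLOR_RGB2HSV); Z=W[...,2]
    yel=(abs(hsv[...,0].astype(int)-24)<6)&(hsv[...,1]>150)
    M=np.array([.4565,-.231]); S=(W[...,:2]-M)@D; L=(W[...,:2]-M)@N
    b=yel&(Z>.09)&(Z<.112)&(abs(L)<.062)&(S>-.25)
    print('band s: med %.4f 2%%..98%% %s lat %s n %d z %.4f'%(np.median(S[b]),np.percentile(S[b],[2,98]).round(4),np.percentile(L[b],[1,99]).round(4),b.sum(),np.median(Z[b])))
    for sg in (1,-1):
        t=(abs(L-sg*.09)<.015)&(abs(S)<.02)&(Z>.111)&(Z<.12); print('stake',np.median(S[t]).round(4),np.percentile(S[t],[2,98]).round(4),np.median(L[t]).round(4))
    s=robot.sense(); print(s['t'],s['tcp_pos'],s['tcp_rot'],s['wrist_force'],s['opening'])
    return f
E
python3 - <<'E'
from h import *
look('t1.png')
for a in (.04,.09,.14):
    robot.move_straight([*(P0+a*D),.1185],vel=.05)
    s=robot.sense(); print(a,s['tcp_pos'],s['wrist_force'])
robot.sleep(.3); f=look('t2.png')
E
```

```text
band s: med -0.1824 2%..98% [-0.1884 -0.1762] lat [-0.0437  0.0607] n 318 z 0.1023
stake 0.0007 [-0.0033  0.0052] 0.0908
stake 0.0011 [-0.0035  0.0055] -0.0902
4.1083 [0.57776232 0.25487764 0.12038734] [-3.14141755e+00  5.77143886e-04  2.90808843e+00] [-2.55181651 -1.99447545  8.74916551] 0.33791754559131826
0.04 [0.56944848 0.21980277 0.12038684] [1.47390415 5.62147993 7.10771026]
0.09 [0.55858331 0.17200944 0.1207916 ] [2.34111592 8.186353   7.41577057]
0.14 [0.54782567 0.12413313 0.12124448] [ 2.23351758  9.44759201 10.58850848]
band s: med -0.0481 2%..98% [-0.0546 -0.0432] lat [-0.0427  0.0607] n 165 z 0.1014
stake 0.0004 [-0.0034  0.0053] 0.0904
stake 0.0008 [-0.003   0.0055] -0.0907
7.7083 [0.54781037 0.12415185 0.12125213] [3.13339301 0.00528499 2.91000384] [1.84052127 9.14861607 9.9617851 ] 0.3414854586939993
```

View pics/t2.png

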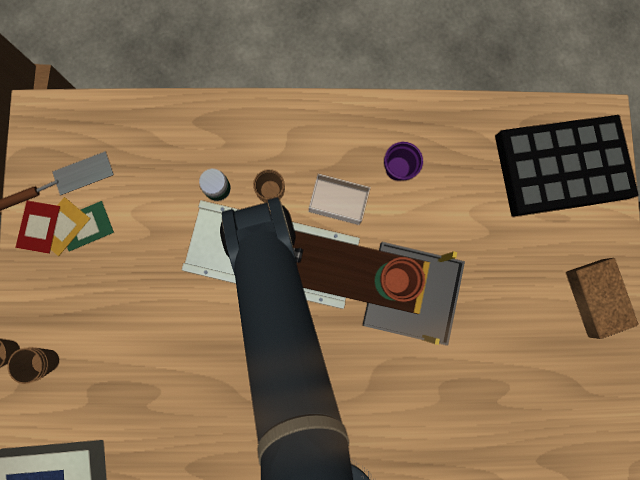

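The pot is riding on its disc at (402,280), the yellow end is at (422,287), the neighbours haven't moved, and about 43 mm remains. The TCP lags its target by about 5.7 mm because of friction, so I allow for that.

```bash
python3 - <<'E'
from h import *
T=np.array([.5477,.1241])+.043*D   # wanted actual TCP
c=.14
for a in (.165,.180):
    robot.move_straight([*(P0+a*D),.1172],vel=.04)
robot.sleep(.3)
c=.180
for i in range(3):
    s=robot.sense(); e=(T-s['tcp_pos'][:2])@D; print('err',e,s['tcp_pos'],s['wrist_force'])
    if abs(e)<.0012: break
    c+=e; robot.move_straight([*(P0+c*D),.1172],vel=.02); robot.sleep(.3)
look('t3.png')
f=robot.grab_frame('scene'); save(f,'s3.png')
E
```

```text
err 0.006052348846598497 [0.53974989 0.08801168 0.12128886] [ 0.36280284 14.17967882 16.95627134]
err 0.0010320699283630009 [0.53854626 0.08313771 0.12143328] [ 0.41165531 15.26745512 17.74820785]
band s: med -0.0058 2%..98% [-0.0121 -0.0006] lat [-0.0416  0.0618] n 138 z 0.1007
stake 0.0006 [-0.0027  0.0055] 0.0905
stake 0.0007 [-0.0036  0.0053] -0.0906
10.1083 [0.53855041 0.08313746 0.12144126] [3.12825146 0.00775071 2.91205859] [ 1.79374018 15.64333795 17.54526486] 0.34586644648123827
```

View pics/s3.png

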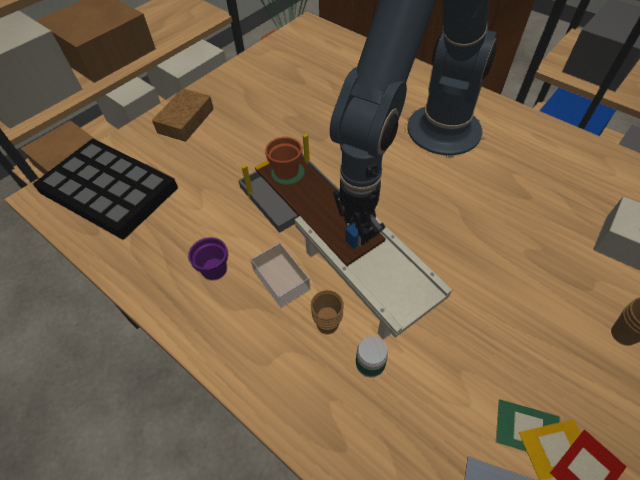

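View pics/t3.png

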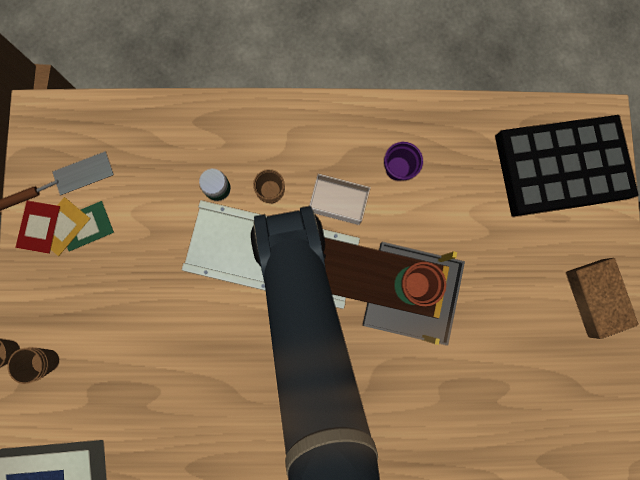

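The plank's end is level with the stakes (within about 1 mm). The pot is upright on its disc, the neighbours are unmoved and the block is held firmly with downward push, so I hand the job in.

```bash
python3 - <<'E'
from h import *
robot.sleep(.5); s=robot.sense(); print(s['tcp_pos'],s['gripper_force'])
print(robot.close_job())
E
```

```text
[0.5385602  0.08315442 0.12145073] 71.76562428474426
the job is handed in; nothing more can be done
None
```

I slid the plank out until its yellow end was within about 1 mm of the stakes' line (by the top camera), held down flat with the pot upright on its disc and the neighbours undisturbed, and handed the job in; no verdict came back.

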